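# Check off the brake kit

## Task

Check off the parts of the brake kit in order: with the fingertips lightly press down the round blue key in front of the tray with the white clip, then the key of the orange sleeve, then the key of the black knob cap, each about a centimetre down so that it stays down, without pressing hard. The steel bolt is not passed yet, so leave its key up, and leave all the parts in their trays untouched.

Things in the scene. Friction and masses are not known exactly. Their poses are not given: they have to be found in the camera images.
- tray_clip: Fixed check-off station of the white nylon footrest clip: a dark steel base 170 (x) x 100 (y) x 6 mm carrying, centred 36 mm towards its +x, an open green tray 90 x 96 mm, rim 30 mm above the work surface, and, centred 52 mm towards its -x (the robot's side), a black round collar, 54 mm diameter, top 20 mm above the surface, with the blue key in it. Origin: centre of the underside; z up. The four stations look alike but for the part in the tray.
- key_clip_top (a point): Centre of the flat top of the round blue key, 38 mm diameter, in front of the tray with the white nylon footrest clip; moves with the key. 48 mm above the work surface when up, 24 mm when fully down. z up.
- key_clip (a joint): How far the key of the white nylon footrest clip is pushed down, m: 0 up, 0.024 at its hard stop. It slides straight down; the push needed grows evenly from about 2 N at the top to 4 N at 0.006, 6 N at 0.012 and 10 N at the stop. Released, it stays where it is (from beyond 0.017 it springs back to there). From 0.006 on it counts as down.
- clip: The white nylon footrest clip, loose in its tray: C-shaped, 44 x 26 mm, 34 mm high. Its underside is 10 mm above the work surface. Origin: centre of the underside; z up. Not to be touched.
- tray_sleeve: Fixed check-off station of the orange rubber grip sleeve: a dark steel base 170 (x) x 100 (y) x 6 mm carrying, centred 36 mm towards its +x, an open green tray 90 x 96 mm, rim 30 mm above the work surface, and, centred 52 mm towards its -x (the robot's side), a black round collar, 54 mm diameter, top 20 mm above the surface, with the blue key in it. Origin: centre of the underside; z up. The four stations look alike but for the part in the tray.
- key_sleeve_top (a point): Centre of the flat top of the round blue key, 38 mm diameter, in front of the tray with the orange rubber grip sleeve; moves with the key. 48 mm above the work surface when up, 24 mm when fully down. z up.
- key_sleeve (a joint): How far the key of the orange rubber grip sleeve is pushed down, m: 0 up, 0.024 at its hard stop. It slides straight down; the push needed grows evenly from about 2 N at the top to 4 N at 0.006, 6 N at 0.012 and 10 N at the stop. Released, it stays where it is (from beyond 0.017 it springs back to there). From 0.006 on it counts as down.
- sleeve: The orange rubber grip sleeve, loose in its tray: upright tube, 31 mm outside diameter with a 40 mm foot flange, 50 mm high. Its underside is 10 mm above the work surface. Origin: centre of the underside; z up. Not to be touched.
- tray_cap: Fixed check-off station of the black plastic brake knob cap: a dark steel base 170 (x) x 100 (y) x 6 mm carrying, centred 36 mm towards its +x, an open green tray 90 x 96 mm, rim 30 mm above the work surface, and, centred 52 mm towards its -x (the robot's side), a black round collar, 54 mm diameter, top 20 mm above the surface, with the blue key in it. Origin: centre of the underside; z up. The four stations look alike but for the part in the tray.
- key_cap_top (a point): Centre of the flat top of the round blue key, 38 mm diameter, in front of the tray with the black plastic brake knob cap; moves with the key. 48 mm above the work surface when up, 24 mm when fully down. z up.
- key_cap (a joint): How far the key of the black plastic brake knob cap is pushed down, m: 0 up, 0.024 at its hard stop. It slides straight down; the push needed grows evenly from about 2 N at the top to 4 N at 0.006, 6 N at 0.012 and 10 N at the stop. Released, it stays where it is (from beyond 0.017 it springs back to there). From 0.006 on it counts as down.
- cap: The black plastic brake knob cap, loose in its tray: round, 40 mm diameter, 31 mm high. Its underside is 10 mm above the work surface. Origin: centre of the underside; z up. Not to be touched.
- tray_bolt: Fixed check-off station of the polished steel axle bolt: a dark steel base 170 (x) x 100 (y) x 6 mm carrying, centred 36 mm towards its +x, an open green tray 90 x 96 mm, rim 30 mm above the work surface, and, centred 52 mm towards its -x (the robot's side), a black round collar, 54 mm diameter, top 20 mm above the surface, with the blue key in it. Origin: centre of the underside; z up. The four stations look alike but for the part in the tray.
- key_bolt_top (a point): Centre of the flat top of the round blue key, 38 mm diameter, in front of the tray with the polished steel axle bolt; moves with the key. 48 mm above the work surface when up, 24 mm when fully down. z up.
- key_bolt (a joint): How far the key of the polished steel axle bolt is pushed down, m: 0 up, 0.024 at its hard stop. It slides straight down; the push needed grows evenly from about 2 N at the top to 4 N at 0.006, 6 N at 0.012 and 10 N at the stop. Released, it stays where it is (from beyond 0.017 it springs back to there). From 0.006 on it counts as down.
- bolt: The polished steel axle bolt, loose in its tray: standing on its 30 mm hexagonal head, shank 16 mm diameter, 52 mm high. Its underside is 10 mm above the work surface. Origin: centre of the underside; z up. Not to be touched.
Things that resemble listed ones, but are neither listed nor needed, are in the scene too. Leave any turquoise look-alike of the tray_cap alone.

How it is judged:
On the way, in this order (a step that is already met when the one before it is completed fails the run):
1. the key of the white nylon footrest clip is down (at least 6 mm) (value of joint key_clip above 0.006 m), for 0.1 s.
2. the key of the orange rubber grip sleeve is down (at least 6 mm) (value of joint key_sleeve above 0.006 m), for 0.1 s.
3. the key of the black plastic brake knob cap is down (at least 6 mm) (value of joint key_cap above 0.006 m), for 0.1 s.
At the end, for the whole second after the job is handed in: The keys of the white clip, the orange sleeve and the black knob cap are each at least 6 mm down, the key of the steel bolt is less than 2 mm down, and all four parts lie still within 8 mm of where they were (value of joint each of key_clip, key_sleeve, key_cap above 0.006 m and value of joint key_bolt below 0.002 m and distance of each of clip, sleeve, cap, bolt from where it was at the start of the episode below 0.008 m and linear speed of each of clip, sleeve, cap, bolt below 0.02 m/s); the robot touches nothing.
It fails at once if the bolt's key is pressed (2 mm or more) (value of joint key_bolt above 0.002 m).
It fails at once if a key is pressed (3 mm) out of order, before the key ahead of it is down (6 mm) ((value of joint key_sleeve above 0.003 m and value of joint key_clip below 0.006 m) or (value of joint key_cap above 0.003 m and value of joint key_sleeve below 0.006 m)).
It fails at once if a key or station is pressed hard (over 22 N) (contact force between any of the fingers, the arm and tray_clip above 22 N or contact force between any of the fingers, the arm and tray_sleeve above 22 N or contact force between any of the fingers, the arm and tray_cap above 22 N or contact force between any of the fingers, the arm and tray_bolt above 22 N).
It fails at once if a part is touched (over 0.5 N) (contact force between any of the fingers, the arm and clip above 0.5 N or contact force between any of the fingers, the arm and sleeve above 0.5 N or contact force between any of the fingers, the arm and cap above 0.5 N or contact force between any of the fingers, the arm and bolt above 0.5 N).
It fails at once if a part is moved or lifted by more than 8 mm (distance of any of clip, sleeve, cap, bolt from where it was at the start of the episode above 0.008 m).
It also fails if it takes over 48 s, if anything falls off the work surface, if the arm or the gripper's body presses on something with over 40 N, if the wrist force passes 120 N, or if a joint passes its speed limit or range.

## Robot

A 7-joint arm with a two-finger parallel gripper is mounted at the origin on the work surface. World frame = base frame: x ahead of the robot, y to its left, z up, the work surface at z = 0. Lengths are in m, angles in rad, forces in N, time in s.
With the tool pointing down it reaches from about 0.425 to 1.025 m from the base axis. Payload 9.4 kg.
Tool frame: the origin (TCP) lies at the very end of the fingers, on their centre line; the grasp point (between the pads) lies 19 mm behind it (robot.tcp_to_grasp is the z of the grasp point in the tool frame, in m); z points along the fingers, y is the direction in which the jaws open and shut (so a half turn about z gives the same grasp; the last joint's range is limited). The gripper opens to 93 mm and grips with 3 to 60 N. Pads are 15 mm wide; open, the fingers measure 128 mm over their backs; the gripper's body (75 mm by 188 mm) begins 65 mm behind the grasp point.
Start: joints at [1.098, 0.599, -0.003, 1.599, 0.002, 0.943, -0.08], TCP at [0.28, -0.669, 0.219] pointing down, gripper open.
Joint ranges: [-2.57, 2.57], [-0.35, 1.97], [-1.29, 1.29], [0.11, 2.56], [-1.05, 4.19], [0.11, 1.86], [-2.63, 2.63]. Speed limits (rad/s): [2.22, 2.22, 3.01, 3.01, 3.14, 3.14, 3.14].

## Interface

Orientations are given as a unit quaternion [w, x, y, z].
In Python, from station import sense, camera, camera_params, order, spotter, robot gives the robot as it stands.
- The arm moves only by the tool drive_tool, never from a script. Its argument "motion" is a list of rows, each a list of 3 entries, a list of its own where there are three numbers: the shift along the tool's x, y, z in mm, then the turn, a rotation vector about the tool's x, y, z in degrees, then the closure in counts, from 0 (fully open) to 255 (shut). In form: [[[tx, ty, tz], [ax, ay, az], grip], ...]. A call has 1 to 10 rows; each row is the pose to reach, as a shift and turn from the pose commanded when the call began, along the tool's axes at that moment; what a row does not reach only later rows make up. A row lasts 1/8 s, in which the tool goes at most 62.5 mm and 10.7 degrees, less where a joint would pass 70% of its speed; a pose out of reach is approached as far as the arm can. A call with a gripper value outside its range is refused whole. The fingers move at their own pace and stop on an object; "force" is the grip in N (left out, the last holds). Time passes only in rows, so rows that repeat a pose let the fingers close. It gives the time, the measured TCP pose, the force and the opening at its end, in the units of the state.
- sense(): the state, without advancing time (a new reading comes with each control period).
- camera(name): name is "side" or "top"; returns (picture, depth): 420x560x3 uint8, red, green, blue; 420x560 float32, m along the optical axis (not along the pixel's ray), 0 where there is no reading.
- camera_params(name): a dict with "fx", "fy", "cx", "cy" (pixels), "origin" and "orientation" of the camera in the world. Camera axes: x right, y up, looking along -z (the intrinsics and any distortion apply to the point x, -y, -z); pixel columns grow to the right and rows downward; lengths in m; the calibration is good to about 2 mm. A picture is of the moment at which its call begins. camera_params takes no time and is no camera call.
- order.sign_off(): hands the job in, once; it reports no verdict.
Trained networks look in the newest picture that a camera, given by its name, has taken for a name from the list of things; names that differ only in an ending like _2 or _b are one class to them, and where a whole thing is asked for, a point or a joint stands for the part that bears it (a point fixed in the world has none). Each returns a list of dicts, best first, with "confidence" (0 to 1); they miss things now and then, are a little off and sometimes report something else, mostly with a low value. They report only what shows in the picture. A call takes as long as a camera call. They do not tell look-alikes from the thing itself.
- spotter.search_frame(camera, name): "xyz" ([x, y, z] in m, in world coordinates, good to about 4 mm: the middle of the surface that is visible of it).
- spotter.spot_point(camera, name): "xyz" ([x, y, z] in m, in world coordinates, good to about 4 mm: a listed point, or the origin of a listed thing).
The state is a dict: "time": time; "q": joint angles; "qd": joint speeds; "joint_efforts": joint torques, N m; "tcp_pos": TCP position; "eef_rot": TCP orientation; "wrist_force": force on the tool from outside, world axes, zero at the start; "ft_torque": the same for the moment, N m; "grip_width": finger opening in m.
Only numpy, scipy, OpenCV 4.12 (cv2) and the standard library are available. Lean on these libraries where they do the work, as an engineer would, in place of code of your own. Each camera call takes 0.05 s, during which the arm holds its last target.

## Working session

There is one attempt and no reset: what is moved stays moved. The work goes in short steps, Python scripts to look and compute and a tool call to move; the robot and the scene stay as the last step left them, time stands still between calls to the robot, and variables do not carry over. Pictures are saved under pics/ and viewed, and the job is handed in when it is done.

Besides the shell and the picture viewer there is one more tool, called after ">>>" as a command line: name --argument value ..., lists and objects as JSON in quotes. drive_tool: Moves the arm, as the interface text tells. Its arguments: {"type":"object","properties":{"motion":{"type":"array","items":{"type":"array"}},"force":{"type":"number"}},"required":["motion"]}

```bash
mkdir -p pics; cat > h.py <<'E'
import numpy as np, cv2
from station import sense, camera, camera_params, order, spotter, robot
from scipy.spatial.transform import Rotation as R
E
python3 - <<'E'
from h import *
for c in ("top","side"):
    p,d=camera(c); cv2.imwrite(f"pics/{c}0.png",p[:,:,::-1]); np.save(f"{c}0.npy",d)
    for n in ("key_clip_top","key_sleeve_top","key_cap_top","key_bolt_top","clip","sleeve","cap","bolt"):
        r=spotter.spot_point(c,n); print(c,n,[(np.round(x["xyz"],3).tolist(),round(x["confidence"],2)) for x in r])
s=sense(); print(s["time"],s["tcp_pos"],s["eef_rot"],s["grip_width"],s["wrist_force"])
E
```

```text
top key_clip_top [([0.534, 0.077, 0.048], 0.85)]
top key_sleeve_top [([0.457, -0.236, 0.05], 0.67)]
top key_cap_top [([0.282, 0.22, 0.047], 0.88), ([0.44, 0.446, 0.052], 0.86), ([0.509, -0.235, 0.004], 0.7), ([0.504, 0.238, 0.05], 0.64)]
top key_bolt_top [([0.484, -0.09, 0.047], 0.82)]
top clip [([0.618, 0.078, 0.011], 0.74), ([0.588, 0.084, -0.002], 0.29)]
top sleeve [([0.543, -0.242, 0.008], 0.75), ([0.486, -0.092, 0.048], 0.41)]
top cap [([0.6, 0.25, 0.009], 0.79)]
top bolt [([0.562, -0.087, 0.012], 0.7), ([0.486, -0.091, 0.047], 0.27)]
side key_clip_top [([0.535, 0.082, 0.047], 0.59), ([0.548, -0.243, 0.013], 0.52)]
side key_sleeve_top [([0.458, -0.237, 0.051], 0.52)]
side key_cap_top [([0.282, 0.213, 0.044], 0.82), ([0.446, 0.441, 0.043], 0.78), ([0.507, 0.237, 0.052], 0.5)]
side key_bolt_top [([0.486, -0.091, 0.046], 0.58)]
side clip [([0.622, 0.076, 0.011], 0.65)]
side sleeve [([0.564, 0.248, 0.0], 0.63), ([0.548, -0.245, 0.013], 0.47)]
side cap [([0.6, 0.252, 0.008], 0.5)]
side bolt [([0.559, -0.089, 0.01], 0.44)]
0.9 [ 0.27953505 -0.66894206  0.21862144] [ 4.03382221e-06  9.80478247e-01  1.96627584e-01 -9.86938343e-06] 0.09278092169760574 [ 0.02390718 -0.03661386 -0.07308912]
```

View pics/top0.png

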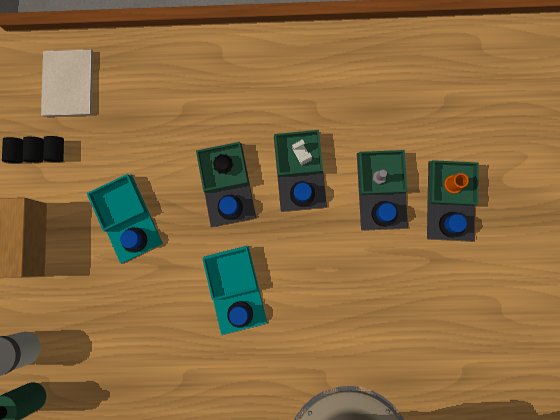

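View pics/side0.png

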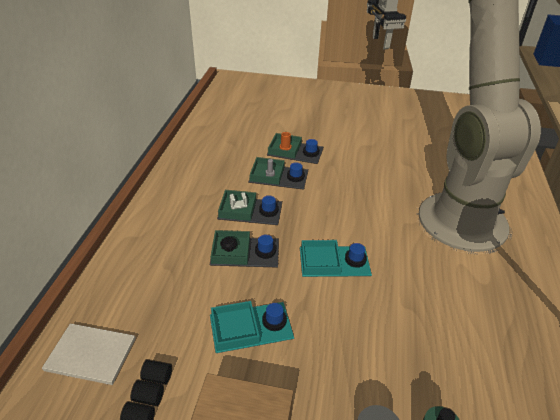

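```bash
python3 - <<'E'
from h import *
def proj(c,P):
    k=camera_params(c);q=k["orientation"];Rm=R.from_quat([q[1],q[2],q[3],q[0]]).as_matrix()
    v=Rm.T@(np.array(P)-k["origin"]); return k["cx"]+k["fx"]*v[0]/-v[2], k["cy"]+k["fy"]*-v[1]/-v[2]
print({k:v for k,v in camera_params("top").items()})
for n,P in dict(clip=(.534,.078,.048),sleeve=(.457,-.236,.048),cap=(.505,.238,.048),bolt=(.485,-.09,.048)).items():
    print(n,np.round(proj("top",P)),np.round(proj("side",P)))
# refine: blue pixels with z in 0.04..0.056
for c in("top","side"):
    k=camera_params(c);q=k["orientation"];Rm=R.from_quat([q[1],q[2],q[3],q[0]]).as_matrix()
    d=np.load(c+"0.npy");im=cv2.imread(f"pics/{c}0.png").astype(int)
    v,u=np.mgrid[:420,:560]
    X=np.stack([(u-k["cx"])/k["fx"]*d,-(v-k["cy"])/k["fy"]*d,-d],-1)@Rm.T+k["origin"]
    m=((im[...,0]>im[...,2]+40)&(d>0)&(abs(X[...,2]-.048)<.005)).astype(np.uint8)
    n,l,st,ce=cv2.connectedComponentsWithStats(m)
    for i in range(1,n):
        if st[i,4]>30:
            P=X[l==i]; print(c,st[i,4],ce[i].round(),((P.max(0)+P.min(0))/2).round(4),P.mean(0).round(4),np.median(P[:,2]).round(4),np.ptp(P,0).round(3))
E
```

```text
{'fx': 484.83991871342585, 'fy': 484.83991871342585, 'cx': 281.48172534030437, 'cy': 211.27645371686054, 'origin': array([0.37546347, 0.10815591, 1.04476679]), 'orientation': array([-0.69635923, -0.04708245,  0.03390975,  0.71534411])}
clip [304. 190.] [268. 198.]
sleeve [458. 223.] [312. 141.]
cap [227. 206.] [266. 239.]
bolt [386. 211.] [296. 165.]
top 254 [302. 191.] [0.5308 0.0806 0.0481] [0.5306 0.0809 0.0486] 0.0486 [0.036 0.035 0.009]
top 250 [228. 205.] [0.506  0.2371 0.0481] [0.5063 0.2365 0.0483] 0.0482 [0.036 0.036 0.01 ]
top 263 [387. 212.] [ 0.484  -0.0923  0.0479] [ 0.4834 -0.0916  0.0487] 0.0488 [0.036 0.038 0.01 ]
top 270 [457. 223.] [ 0.4564 -0.2335  0.0478] [ 0.4564 -0.233   0.0488] 0.0489 [0.037 0.038 0.009]
top 260 [129. 239.] [0.4427 0.4431 0.0479] [0.442  0.4424 0.0482] 0.0483 [0.036 0.038 0.01 ]
top 276 [238. 316.] [0.28   0.2188 0.048 ] [0.2806 0.2185 0.0486] 0.0486 [0.036 0.037 0.009]
side 60 [311. 142.] [ 0.458  -0.2311  0.0475] [ 0.4577 -0.2299  0.0467] 0.0465 [0.034 0.04  0.009]
side 74 [296. 166.] [ 0.484  -0.0895  0.0466] [ 0.4839 -0.0873  0.0471] 0.0474 [0.034 0.039 0.007]
side 91 [268. 200.] [0.5316 0.0845 0.047 ] [0.5313 0.0845 0.0465] 0.0464 [0.036 0.034 0.008]
side 130 [265. 240.] [0.5074 0.2401 0.0473] [0.5073 0.241  0.047 ] 0.0471 [0.037 0.037 0.008]
side 134 [357. 249.] [0.281  0.2223 0.0469] [0.2808 0.2222 0.0468] 0.0468 [0.035 0.034 0.007]
side 201 [274. 310.] [0.443  0.4456 0.0468] [0.4428 0.4462 0.0469] 0.0469 [0.036 0.039 0.007]
```

The pictures match the detections. In the top view the keys are at these pixels: clip (302,191), sleeve (457,223), cap (228,205) and bolt (387,212). The two turquoise look-alikes are at (129,239) and (238,316). I'll close the fingers and move towards the clip key, staying high.

>>> drive_tool --motion '[[[35,-40,0],[0,0,0],255],[[70,-80,0],[0,0,0],255],[[105,-120,0],[0,0,0],255],[[140,-160,0],[0,0,0],255],[[175,-200,0],[0,0,0],255],[[210,-240,0],[0,0,0],255],[[245,-280,0],[0,0,0],255],[[280,-320,0],[0,0,0],255],[[315,-360,0],[0,0,0],255],[[350,-400,0],[0,0,0],255]]' --force 20

```text
time: 2.15
tcp_pos: [0.4488, -0.1634, 0.219]
eef_rot: [0.0, 0.98, 0.197, 0.0]
wrist_force: [0.2, 0.0, -0.6]
grip_width: 0.001
```

>>> drive_tool --motion '[[[35,-40,0],[0,0,0],255],[[70,-80,0],[0,0,0],255],[[105,-120,20],[0,0,0],255],[[140,-160,40],[0,0,0],255],[[165,-190,60],[0,0,0],255],[[171.5,-196,80],[0,0,0],255],[[171.5,-196,120],[0,0,0],255],[[171.5,-196,140],[0,0,0],255],[[171.5,-196,140],[0,0,0],255],[[171.5,-196,140],[0,0,0],255]]'

```text
time: 3.4
tcp_pos: [0.5314, 0.0821, 0.0793]
eef_rot: [0.0, 0.98, 0.197, 0.0]
wrist_force: [-0.2, 0.0, -0.3]
grip_width: 0.0005
```

```bash
python3 - <<'E'
from h import *
s=sense();print(s["time"],s["tcp_pos"],s["wrist_force"],s["grip_width"],s["q"])
for c in("side","top"):
    p,d=camera(c); cv2.imwrite(f"pics/{c}1.png",cv2.resize(p[100:300,160:440,::-1],None,fx=2.8,fy=2.8))
E
```

```text
3.4 [0.53137498 0.0820667  0.07933351] [-0.22391739  0.03665106 -0.34643324] 0.00045084238300150303 [-0.20397836  0.58366375 -0.07875603  2.14036741  0.10668387  0.42026331
 -1.54230263]
```

View pics/side1.png

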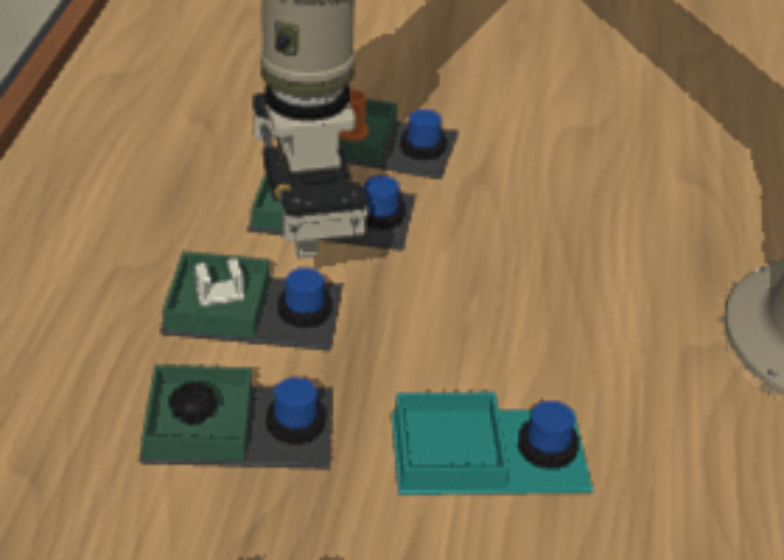

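The side view shows the closed fingertips at (305,250), straight above the clip key at (305,280). I'll press down gently.

>>> drive_tool --motion '[[[0,0,15],[0,0,0],255],[[0,0,26],[0,0,0],255],[[0,0,30],[0,0,0],255],[[0,0,33],[0,0,0],255],[[0,0,36],[0,0,0],255],[[0,0,38],[0,0,0],255],[[0,0,38],[0,0,0],255]]'

```text
time: 4.38
tcp_pos: [0.5313, 0.0822, 0.0406]
eef_rot: [-0.0, 0.98, 0.197, 0.0]
wrist_force: [0.3, -0.2, 0.6]
grip_width: 0.0008
```

```bash
python3 - <<'E'
from h import *
s=sense();print(s["time"],s["tcp_pos"],s["wrist_force"],s["ft_torque"])
for c in("side","top"):
    p,d=camera(c); cv2.imwrite(f"pics/{c}2.png",cv2.resize(p[130:270,190:390,::-1],None,fx=4,fy=4))
E
```

```text
4.375 [0.53127014 0.08215132 0.0405715 ] [ 0.3281943  -0.24806634  0.5859239 ] [ 0.0034589   0.01183392 -0.0258324 ]
```

View pics/side2.png

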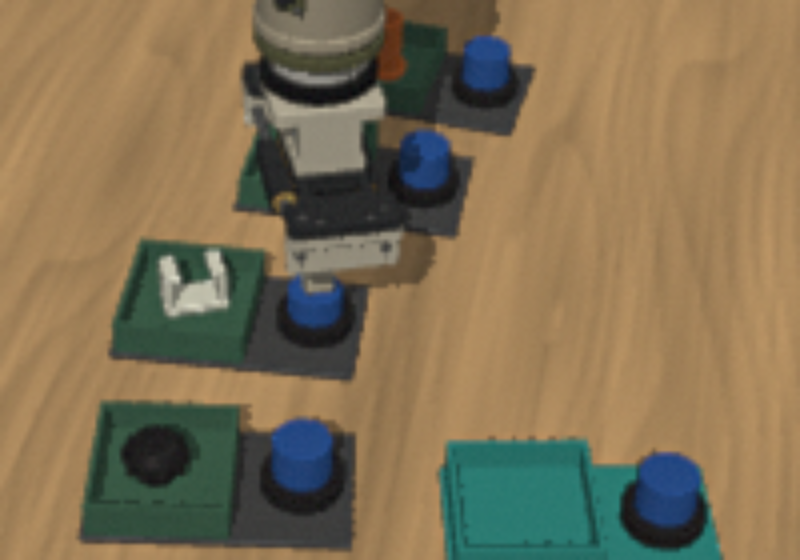

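View pics/top2.png

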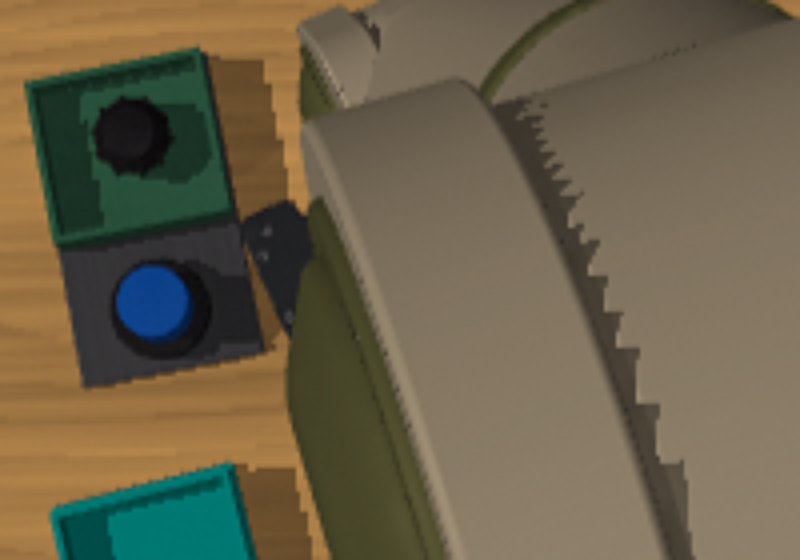

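The fingertips are on the clip key and it is partly down. I'll push a little further.

>>> drive_tool --motion '[[[0,0,2],[0,0,0],255],[[0,0,4],[0,0,0],255]]'

```text
time: 4.72
tcp_pos: [0.5316, 0.0822, 0.0369]
eef_rot: [-0.0, 0.98, 0.197, 0.001]
wrist_force: [0.0, 0.3, 5.6]
grip_width: 0.0005
```

>>> drive_tool --motion '[[[0,0,-15],[0,0,0],255],[[0,0,-50],[0,0,0],255],[[0,0,-90],[0,0,0],255],[[-30,40,-90],[0,0,0],255],[[-60,80,-90],[0,0,0],255],[[-95,130,-90],[0,0,0],255],[[-130,180,-90],[0,0,0],255],[[-160,220,-90],[0,0,0],255],[[-190,261.5,-90],[0,0,0],255],[[-190,261.5,-90],[0,0,0],255]]'

```text
time: 5.98
tcp_pos: [0.4547, -0.2369, 0.1273]
eef_rot: [0.001, 0.981, 0.193, -0.0]
wrist_force: [0.3, 0.9, 0.1]
grip_width: 0.0004
```

```bash
cat >> h.py <<'E'
def keys(t):
  for c in("top","side"):
    k=camera_params(c);q=k["orientation"];Rm=R.from_quat([q[1],q[2],q[3],q[0]]).as_matrix()
    p,d=camera(c);im=p[:,:,::-1].astype(int);cv2.imwrite(f"pics/{c}{t}.png",p[:,:,::-1])
    v,u=np.mgrid[:420,:560]
    X=np.stack([(u-k["cx"])/k["fx"]*d,-(v-k["cy"])/k["fy"]*d,-d],-1)@Rm.T+k["origin"]
    for n,a in dict(clip=(.531,.082),sleeve=(.457,-.2325),cap=(.507,.238),bolt=(.484,-.09)).items():
        m=(im[...,0]>im[...,2]+40)&(d>0)&(np.hypot(X[...,0]-a[0],X[...,1]-a[1])<.016)
        if m.sum()>5: print(c,n,m.sum(),"top z",np.percentile(X[m][:,2],[30,50,90]).round(4))
E
python3 - <<'E'
from h import *
s=sense();print(s["time"],s["tcp_pos"],s["wrist_force"])
keys(3)
E
```

```text
5.975 [ 0.45473864 -0.23687222  0.12733368] [0.26535249 0.9248446  0.06539645]
top clip 178 top z [0.0358 0.0372 0.0396]
top cap 181 top z [0.0474 0.0485 0.0505]
top bolt 190 top z [0.0478 0.049  0.051 ]
side clip 68 top z [0.034  0.0349 0.0367]
side sleeve 68 top z [0.0431 0.0456 0.0483]
side cap 99 top z [0.046  0.0467 0.0487]
side bolt 79 top z [0.0403 0.0451 0.0479]
```

View pics/side3.png

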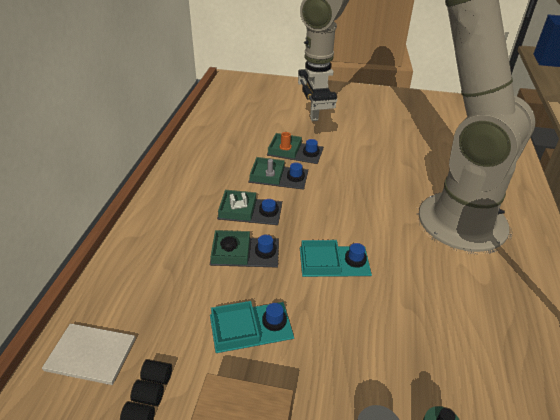

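The clip key reads about 12 mm down in both cameras and the others are still up. The gripper is above the sleeve key, which is at (311,148) in the side view.

>>> drive_tool --motion '[[[0,0,20],[0,0,0],255],[[0,0,45],[0,0,0],255],[[0,0,60],[0,0,0],255],[[0,0,65],[0,0,0],255],[[0,0,65],[0,0,0],255],[[0,0,65],[0,0,0],255]]'

```text
time: 6.82
tcp_pos: [0.4568, -0.2325, 0.0622]
eef_rot: [0.0, 0.98, 0.197, 0.0]
wrist_force: [-0.2, -0.0, -0.9]
grip_width: 0.0007
```

```bash
python3 - <<'E'
from h import *
p,d=camera("side"); cv2.imwrite(f"pics/side4.png",cv2.resize(p[100:205,240:380,::-1],None,fx=5,fy=5))
E
```

```text
(no output)
```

View pics/side4.png

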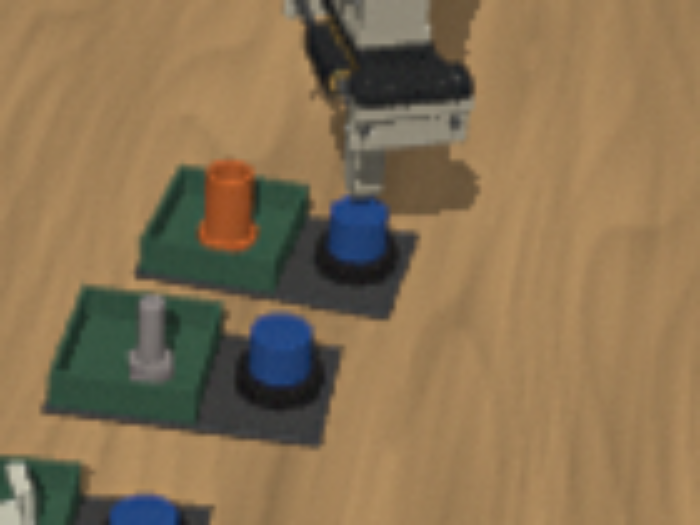

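The fingertips are at (362,192), just above the sleeve key at (358,215). Pressing.

>>> drive_tool --motion '[[[0,0,8],[0,0,0],255],[[0,0,13],[0,0,0],255],[[0,0,17],[0,0,0],255],[[0,0,20],[0,0,0],255],[[0,0,23],[0,0,0],255],[[0,0,25.5],[0,0,0],255]]'

```text
time: 7.62
tcp_pos: [0.4564, -0.2326, 0.0361]
eef_rot: [0.0, 0.98, 0.197, -0.0]
wrist_force: [-0.6, -0.5, 5.8]
grip_width: 0.0004
```

>>> drive_tool --motion '[[[0,0,-15],[0,0,0],255],[[0,0,-50],[0,0,0],255],[[0,0,-90],[0,0,0],255],[[25,-45,-90],[0,0,0],255],[[50,-90,-90],[0,0,0],255],[[75,-136,-90],[0,0,0],255],[[100,-182,-90],[0,0,0],255],[[126,-229,-90],[0,0,0],255],[[152,-276,-90],[0,0,0],255],[[178,-323,-90],[0,0,0],255]]'

```text
time: 8.88
tcp_pos: [0.4961, 0.136, 0.127]
eef_rot: [-0.0, 0.98, 0.197, 0.0]
wrist_force: [1.3, 0.0, -0.2]
grip_width: 0.0003
```

>>> drive_tool --motion '[[[25,-46,0],[0,0,0],255],[[50,-92,0],[0,0,0],255],[[50,-92,20],[0,0,0],255],[[50,-92,45],[0,0,0],255],[[50,-92,60],[0,0,0],255],[[50,-92,64],[0,0,0],255],[[50,-92,64],[0,0,0],255],[[50,-92,64],[0,0,0],255]]'

```text
time: 9.88
tcp_pos: [0.5072, 0.2384, 0.0628]
eef_rot: [-0.0, 0.981, 0.196, 0.0]
wrist_force: [0.0, -0.0, -0.3]
grip_width: 0.0003
```

```bash
python3 - <<'E'
from h import *
keys(5)
p=cv2.imread("pics/side5.png"); cv2.imwrite(f"pics/side5b.png",cv2.resize(p[130:270,200:380],None,fx=4,fy=4))
E
```

```text
top clip 178 top z [0.0359 0.037  0.0392]
top sleeve 188 top z [0.0357 0.0367 0.039 ]
top bolt 193 top z [0.0481 0.0493 0.0514]
side sleeve 50 top z [0.0326 0.0346 0.0363]
side cap 87 top z [0.0453 0.0468 0.0491]
side bolt 72 top z [0.0429 0.046  0.0483]
```

View pics/side5b.png

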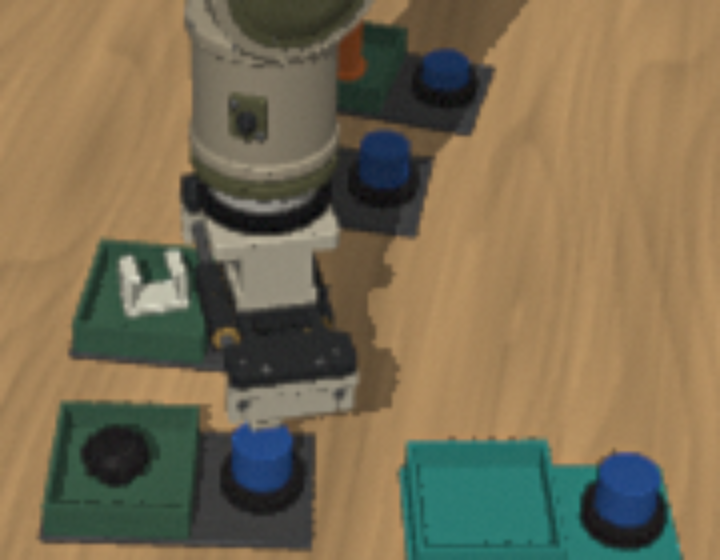

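The sleeve key reads about 12 mm down. The tips are just above the cap key at (262,440), with the black cap in its tray. Pressing.

>>> drive_tool --motion '[[[0,0,8],[0,0,0],255],[[0,0,13],[0,0,0],255],[[0,0,17],[0,0,0],255],[[0,0,20],[0,0,0],255],[[0,0,23],[0,0,0],255],[[0,0,26],[0,0,0],255]]'

```text
time: 10.72
tcp_pos: [0.5067, 0.2383, 0.0361]
eef_rot: [0.0, 0.98, 0.197, -0.0]
wrist_force: [-0.6, -1.0, 5.8]
grip_width: 0.0006
```

>>> drive_tool --motion '[[[0,0,-15],[0,0,0],255],[[0,0,-50],[0,0,0],255],[[0,0,-100],[0,0,0],255],[[0,0,-150],[0,0,0],255],[[0,-50,-180],[0,0,0],255],[[0,-100,-180],[0,0,0],255],[[0,-150,-180],[0,0,0],255],[[0,-180,-180],[0,0,0],255],[[0,-180,-180],[0,0,0],255]]'

```text
time: 11.85
tcp_pos: [0.4357, 0.4069, 0.2169]
eef_rot: [-0.001, 0.98, 0.199, 0.0]
wrist_force: [0.2, -1.1, -0.0]
grip_width: 0.0003
```

```bash
python3 - <<'E'
from h import *
s=sense();print(s["time"],s["tcp_pos"],s["wrist_force"])
keys(6)
for c in("top","side"):
  for n in ("clip","sleeve","cap","bolt"):
    r=spotter.spot_point(c,n)[:1]; print(c,n,[(np.round(x["xyz"],3).tolist(),round(x["confidence"],2)) for x in r])
E
```

```text
11.85 [0.43568533 0.40693666 0.21689792] [ 0.17846717 -1.11032209 -0.02523062]
top clip 180 top z [0.0364 0.0371 0.0392]
top sleeve 186 top z [0.0358 0.0368 0.039 ]
top cap 179 top z [0.0351 0.0362 0.0383]
top bolt 190 top z [0.0477 0.0485 0.0509]
side sleeve 28 top z [0.0329 0.0344 0.0367]
side cap 93 top z [0.0335 0.0345 0.0364]
top clip [([0.619, 0.081, 0.01], 0.65)]
top sleeve [([0.544, -0.241, 0.008], 0.93)]
top cap [([0.6, 0.25, 0.008], 0.51)]
top bolt [([0.562, -0.086, 0.012], 0.44)]
side clip [([0.62, 0.077, 0.009], 0.6)]
side sleeve []
side cap [([0.598, 0.254, 0.009], 0.45)]
side bolt []
```

View pics/side6.png

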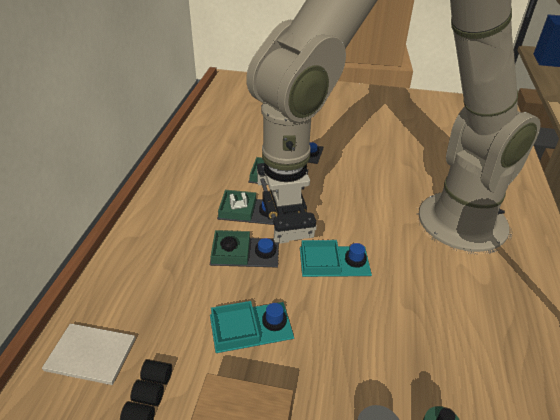

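View pics/top6.png

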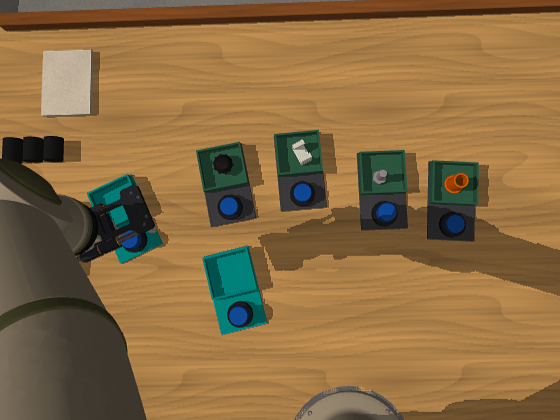

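The top view shows the three keys at (302,193), (455,224) and (229,207) down and the bolt key at (386,212) up. The parts haven't moved and the arm is well clear of everything. Handing in.

```bash
python3 - <<'E'
from h import *
print(order.sign_off()); print(sense()["time"])
E
```

```text
the job is handed in; nothing more can be done
None
the job is handed in; nothing more can be done
```

I pressed the keys of the white clip, the orange sleeve and the black knob cap in that order with closed fingertips, then lifted clear and handed the job in at about 12 to 13 s. Sign-off gave no verdict.

- **Keys down:** in the last top picture the three key tops were at about 36–37 mm, so each is roughly 11–12 mm down and stayed there. The side camera put the sleeve and cap keys at about 34.5 mm. Its readings run 1–2 mm low, so the two cameras agree.
- **Press force:** the wrist force was about 6 N at the end of each press.
- **Bolt key:** still up, at 48.5 mm in the top view.
- **Parts:** all four were found within about 4 mm of where they started, which is within the network's accuracy.
- **Not checked:** in the last side picture the arm hid the clip key, the bolt key, the sleeve and the bolt, so the top view alone covers those. The measured wrist force was 1.1 N sideways right after the last move, with the arm in free air and still settling.

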